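# Fit the spacers and offer up the label unwinder's dancer arm

## Task

Get the label unwinder's base plate ready for its dancer arm: put the two loose white spacers upright over the free pegs, flat on the plate, the tall one in the row that already holds the tall spacer and the short one in the row that already holds the short spacer. Then grip the dancer arm (the bar with a heavy hub at one end and a rubber roller at the other) at its balance point, lift it and hold it level and still over the plate, hub above the middle of the tall row, roller above the middle of the short row, its underside about 5 cm above the tall spacers; finish while still holding it there. Leave the cheeses, the label roll and the tape dispenser where they are.

Things in the scene. Friction and masses are not known exactly. Their poses are not given: they have to be found in the camera images.
- plate: Fixed dark steel base plate, 120 mm (x) by 260 mm (y), 10 mm thick; origin at its underside centre, z up. Four upright steel pegs, 12 mm diameter, tapered top, rise 22 mm from its upper face: row a at y = +100 mm, row b at y = -100 mm, each with a near peg (x = -35 mm) and a far peg (x = +35 mm). Free at the start: far peg of row a, near peg of row b.
- peg_a_near (a point): the near peg (plate x -35 mm) in row a (plate y +100 mm) of the base plate, at the foot of the peg on the plate's upper face
- peg_a_far (a point): the far peg (plate x +35 mm) in row a (plate y +100 mm) of the base plate, at the foot of the peg on the plate's upper face
- peg_b_near (a point): the near peg (plate x -35 mm) in row b (plate y -100 mm) of the base plate, at the foot of the peg on the plate's upper face
- peg_b_far (a point): the far peg (plate x +35 mm) in row b (plate y -100 mm) of the base plate, at the foot of the peg on the plate's upper face
- row_a (a point): middle of row a, between its two pegs, on the plate's upper face (10 mm above the table)
- row_b (a point): middle of row b, between its two pegs, on the plate's upper face (10 mm above the table)
- tall_fitted: white plastic ring standing upright, 32 mm outside diameter, 20 mm bore, 50 mm tall, already on a peg: the near peg of row a or the far peg of row b, which makes that row the tall row; origin at the centre of its underside
- short_fitted: white plastic ring standing upright, 32 mm outside diameter, 20 mm bore, 30 mm tall, already on a peg of the other row, which is the short row; origin at the centre of its underside
- tall_loose: white plastic ring standing upright, 32 mm outside diameter, 20 mm bore, 50 mm tall, about 50 g, standing on the table; origin at the centre of its underside
- short_loose: white plastic ring standing upright, 32 mm outside diameter, 20 mm bore, 30 mm tall, about 30 g, standing on the table; origin at the centre of its underside
- dancer: Dancer arm, about 0.4 kg: aluminium bar along x, 16 mm wide, from 10 to 28 mm above the arm's underside; hub at x = -100 mm, roller at x = +100 mm. Origin midway between them, level with their undersides; x points to the roller, z up. It lies on the table on hub and roller. It balances at x = -40 mm, 60 mm from the hub's axis; grip it within about 18 mm of there along the bar.
- dancer_hub (a point): centre of the underside of the dark solid upright hub, 48 mm diameter, 40 mm tall
- dancer_roller (a point): lowest point of the black rubber roller's middle; the roller lies across the bar (along the arm's y), 24 mm diameter, 60 mm long
- cheese1: small round cheese in a white paper band, 76 mm diameter, 35 mm tall, not part of the job; origin at the centre of its underside
- cheese2: small round cheese in a white paper band, 76 mm diameter, 35 mm tall, not part of the job; origin at the centre of its underside
- cheese3: small round cheese in a white paper band, 76 mm diameter, 35 mm tall, not part of the job; origin at the centre of its underside
- label_roll: roll of cream labels, 110 mm diameter, 60 mm tall, not part of the job; origin at the centre of its underside
- dispenser: blue and dark hand tape dispenser with a roll of tape standing in it, 170 mm by 60 mm, about 103 mm tall, not part of the job; origin at the centre of its underside

How it is judged (in metres and radians):
On the way, in this order (a step that is already met when the one before it is completed fails the run):
1. both loose spacers stand on the free pegs of their own rows, let go (((horizontal distance between tall_fitted and peg_a_near below 0.007 m and distance between tall_fitted and peg_a_near below 0.0085 m and angle between each of tall_fitted, tall_loose, short_fitted, short_loose's own z axis and vertical below 0.12 rad and horizontal distance between tall_loose and peg_a_far below 0.007 m and distance between tall_loose and peg_a_far below 0.0085 m and horizontal distance between short_fitted and peg_b_far below 0.007 m and distance between short_fitted and peg_b_far below 0.0085 m and horizontal distance between short_loose and peg_b_near below 0.007 m and distance between short_loose and peg_b_near below 0.0085 m) or (horizontal distance between tall_fitted and peg_b_far below 0.007 m and distance between tall_fitted and peg_b_far below 0.0085 m and angle between each of tall_fitted, tall_loose, short_fitted, short_loose's own z axis and vertical below 0.12 rad and horizontal distance between tall_loose and peg_b_near below 0.007 m and distance between tall_loose and peg_b_near below 0.0085 m and horizontal distance between short_fitted and peg_a_near below 0.007 m and distance between short_fitted and peg_a_near below 0.0085 m and horizontal distance between short_loose and peg_a_far below 0.007 m and distance between short_loose and peg_a_far below 0.0085 m)) and contact force between the fingers and tall_loose below 0.1 N and contact force between the fingers and short_loose below 0.1 N), for 0.2 s.
2. the arm is lifted clear, gripped at its balance point (contact force between dancer and the fingers above 2 N and x of the grasp point in the frame of dancer between -0.058 and -0.022 m and contact force between dancer and plate below 0.05 N and contact force between dancer and tall_fitted below 0.05 N and contact force between dancer and tall_loose below 0.05 N and contact force between dancer and short_fitted below 0.05 N and contact force between dancer and short_loose below 0.05 N and height (world z) of dancer above 0.05 m), for 0.2 s.
At the end, for the whole second after the job is handed in: Spacers flat on their pegs, tall with tall, short with short. Arm held still in the fingers within 18 mm of its balance point, touching nothing else, level within 0.1 rad, underside 85 to 140 mm above the table, hub and roller within 25 mm of the tall and short row middles (((horizontal distance between tall_fitted and peg_a_near below 0.007 m and distance between tall_fitted and peg_a_near below 0.0085 m and angle between each of tall_fitted, tall_loose, short_fitted, short_loose's own z axis and vertical below 0.12 rad and horizontal distance between tall_loose and peg_a_far below 0.007 m and distance between tall_loose and peg_a_far below 0.0085 m and horizontal distance between short_fitted and peg_b_far below 0.007 m and distance between short_fitted and peg_b_far below 0.0085 m and horizontal distance between short_loose and peg_b_near below 0.007 m and distance between short_loose and peg_b_near below 0.0085 m and horizontal distance between dancer_hub and row_a below 0.025 m and horizontal distance between dancer_roller and row_b below 0.025 m) or (horizontal distance between tall_fitted and peg_b_far below 0.007 m and distance between tall_fitted and peg_b_far below 0.0085 m and angle between each of tall_fitted, tall_loose, short_fitted, short_loose's own z axis and vertical below 0.12 rad and horizontal distance between tall_loose and peg_b_near below 0.007 m and distance between tall_loose and peg_b_near below 0.0085 m and horizontal distance between short_fitted and peg_a_near below 0.007 m and distance between short_fitted and peg_a_near below 0.0085 m and horizontal distance between short_loose and peg_a_far below 0.007 m and distance between short_loose and peg_a_far below 0.0085 m and horizontal distance between dancer_hub and row_b below 0.025 m and horizontal distance between dancer_roller and row_a below 0.025 m)) and contact force between dancer and the fingers above 2 N and x of the grasp point in the frame of dancer between -0.058 and -0.022 m and contact force between dancer and plate below 0.05 N and contact force between dancer and tall_fitted below 0.05 N and contact force between dancer and tall_loose below 0.05 N and contact force between dancer and short_fitted below 0.05 N and contact force between dancer and short_loose below 0.05 N and height (world z) of dancer between 0.085 and 0.14 m and angle between dancer's own z axis and vertical below 0.1 rad and linear speed of dancer below 0.02 m/s and angular speed of dancer below 0.1 rad/s); the arm keeps its last pose, push and grip.
It fails at once if a cheese, the label roll or the tape dispenser is moved by more than 20 mm (distance of any of cheese1, cheese2, cheese3, label_roll, dispenser from where it was at the start of the episode above 0.02 m).
It also fails if it takes over 72 s, if anything falls off the work surface, if the arm or the gripper's body presses on something with over 40 N, if the wrist force passes 120 N, or if a joint passes its speed limit or range.

## Robot

A 6-joint arm with a two-finger parallel gripper is mounted at the origin on the work surface. World frame = base frame: x ahead of the robot, y to its left, z up, the work surface at z = 0. Lengths are in mm, angles in rad, forces in N, time in s.
With the tool pointing down it reaches from about 275 to 750 mm from the base axis. Payload 10.2 kg.
Tool frame: the origin (TCP) lies at the centre of the arm's flange, where the gripper is bolted on; the fingertips stand 173 mm ahead of it and the grasp point (between the pads) lies 155 mm ahead of it; z points along the fingers, y is the line along which they close (so a half turn about z gives the same grasp; the last joint's range is limited). The gripper opens to 85 mm and grips with 20 to 120 N. Pads are 22 mm wide; open, the fingers measure 114 mm over their backs; the gripper's body (76 mm by 85 mm) begins 54 mm behind the grasp point. The pads swing forward as they close: fully open they stand 13 mm farther back than shut.
Start: joints at [-1.456, 0.313, 1.498, -0, 1.331, -0.223], TCP at [173.979, -495.342, 404.694] pointing down, gripper open.
Joint ranges: [-2.94, 2.94], [-0.97, 2.17], [0.19, 2.56], [-1.23, 4.37], [0.02, 3.11], [-2.88, 2.88]. Speed limits (rad/s): [2.39, 2.39, 3.01, 3.14, 3.14, 3.14].

## Interface

Orientations are given as a unit quaternion [w, x, y, z].
In Python, from rig import ctrl, cams, telemetry gives the robot as it stands (ctrl), with the cameras (cams) and the readings (telemetry).
- The arm moves only by the tool shift_gripper, called after ">>>" as name(argument=value, ...), one argument or row to a line, values as JSON. Schema: {"type":"object","properties":{"increments":{"type":"array","items":{"type":"number"},"minItems":6,"maxItems":48},"aperture":{"type":"number"},"squeeze":{"type":"number"},"only":{"type":"string"},"quiet":{"type":"boolean"},"lines":{"type":"string"}},"required":["increments"],"additionalProperties":false}. increments is one flat list of numbers that holds 1 to 8 rows one after another, with no inner brackets; each row has 6 numbers: dx, dy, dz in a scale on which 1.0 is 0.75 m, then a rotation vector rx, ry, rz in parts of the range, where 1.0 means pi rad; each row is the pose to reach, as a shift and turn from the pose commanded when the call began, along the tool's axes at that moment; what a row does not reach only later rows make up. A row lasts 1/10 s, in which the tool goes at most 50 mm and 0.15 rad, less where a joint would pass 70% of its speed; a pose out of reach is approached as far as the arm can. aperture is the opening from 0.0 (shut) to 1.0 (fully open), set as the call begins (left out keeps the last). The fingers move at their own pace and stop on an object; squeeze is the grip in N (left out, the last holds). Time passes only in rows, so rows that do not move let the fingers close. The tool returns the time, the measured TCP pose, the force, the opening and the grip force at its end. only (a regular expression) keeps the lines of the reply that match it, lines (a string "A,B") keeps lines A to B, and quiet returns only ok. Shift and turn numbers lie between -1 and 1, and a call with a number outside is refused. Input that does not fit is refused with a message, and nothing moves.
- telemetry.sense(): the state, without advancing time (a new reading comes with each control period).
- cams.capture(name): name is "scene" or "side" or "wrist"; returns the picture (420x560x3 uint8, red, green, blue); there is no depth.
- cams.calibration(name): a dict with "fx", "fy", "cx", "cy" (pixels), "position" and "attitude" of the camera in the world. Camera axes: x right, y down, z forward; pixel columns grow to the right and rows downward; lengths in mm; the calibration is good to about 2 mm. The wrist camera is an equidistant fisheye: a pixel r from the principal point sees the ray r / f radians off the axis. A picture is of the moment at which its call begins: read the wrist's pose just before it. calibration takes no time and is no camera call; for the wrist camera it gives the pose at the moment of the call.
- ctrl.finish_job(): hands the job in; it is judged then, once.
The state is a dict: "time_s": time; "joints": joint angles; "dq": joint speeds; "tau": joint torques, N m; "eef_pos": TCP position; "ee_rot": TCP orientation; "force": force on the tool from outside, world axes, zero at the start; "wrist_torque": the same for the moment, N m; "grip_width": opening from 0.0 (shut) to 1.0 (fully open); "grip_force": force on a finger pad.
Only numpy, scipy, OpenCV 4.12 (cv2) and the standard library are available. Lean on these libraries where they do the work, as an engineer would, in place of code of your own. Each camera call takes 0.05 s, during which the arm holds its last target. There are 200 camera calls.

## Working session

There is one attempt and no reset: what is moved stays moved. The work goes in short steps, Python scripts to look and compute and a tool call to move; the robot and the scene stay as the last step left them, time stands still between calls to the robot, and variables do not carry over. Pictures are saved under pics/ and viewed, at most 11 in all, crops included, and the job is handed in when it is done.

```bash
ls; mkdir -p pics
```

Run:
```python
from rig import ctrl, cams, telemetry
import cv2
for n in("scene","side","wrist"):
    c=cams.calibration(n);print(n,c)
    im=cams.capture(n)
    cv2.imwrite(f"pics/{n}0.png",im[:,:,::-1])
s=telemetry.sense();print(s)
```

Run:
```python
import cv2
a=cv2.imread('pics/scene0.png');b=cv2.imread('pics/side0.png')
for n,i in(('s',a),('d',b)): cv2.imwrite(f'pics/{n}L.png',cv2.resize(i,(800,600),interpolation=cv2.INTER_CUBIC))
```

```text
(no output)
```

View pics/sL.png

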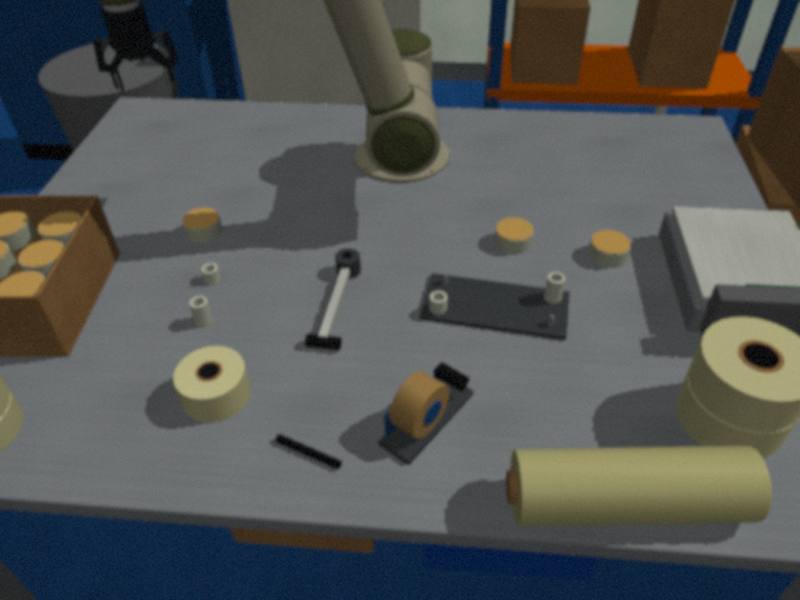

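View pics/dL.png

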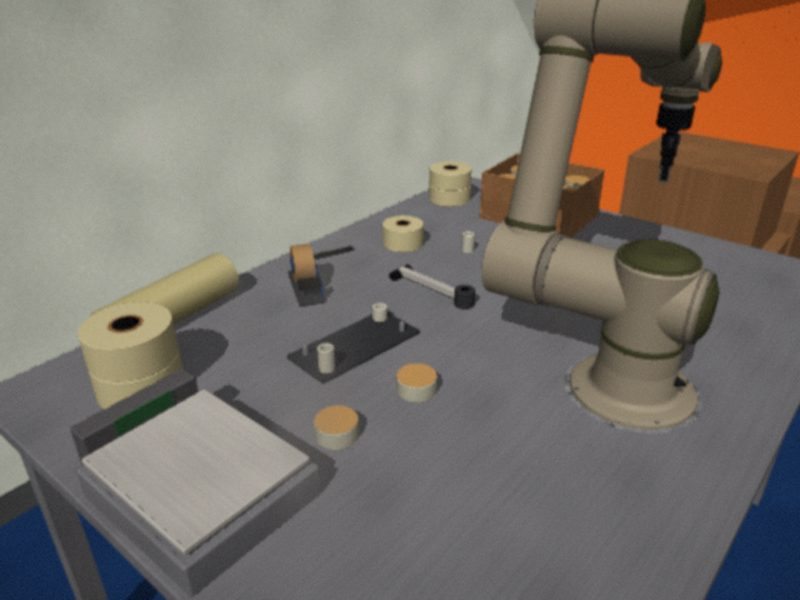

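The scene view shows the tall fitted spacer at (555,288), on row a's near peg, so row a is the tall row. The free pegs are at (551,320) and (443,283). The loose tall spacer is at (200,312), the loose short one at (210,273), the hub at (347,262) and the roller at (323,342). The side view agrees with this.

Create h.py:
```python
import numpy as np, cv2
from scipy.spatial.transform import Rotation as R
def q(a): return R.from_quat(np.r_[a[1:],a[0]])
def ray(c,u,v,fish=False):
    x=(u-c['cx'])/c['fx'];y=(v-c['cy'])/c['fy']
    if fish:
        r=np.hypot(x,y)+1e-12; d=np.array([np.sin(r)*x/r,np.sin(r)*y/r,np.cos(r)])
    else: d=np.array([x,y,1.])
    return q(c['attitude']).apply(d)
def onz(c,u,v,z,fish=False):
    d=ray(c,u,v,fish);p=np.array(c['position']);return p+d*(z-p[2])/d[2]
def proj(c,P,fish=False):
    d=q(c['attitude']).inv().apply(np.atleast_2d(P)-c['position'])
    if fish:
        r=np.hypot(d[:,0],d[:,1]);t=np.arctan2(r,d[:,2]);x=d[:,0]/r*t;y=d[:,1]/r*t
    else: x=d[:,0]/d[:,2];y=d[:,1]/d[:,2]
    return np.c_[x*c['fx']+c['cx'],y*c['fy']+c['cy']]
def delta(s,P,yaw=None):
    """TCP target P(world), tool down with closing axis (tool y) at world angle yaw -> row"""
    r=q(s['ee_rot']);d=r.inv().apply(np.array(P)-s['eef_pos'])
    if yaw is None: return np.r_[d,0,0,0]
    best=None
    for k in(0,np.pi):
        y=np.array([np.cos(yaw+k),np.sin(yaw+k),0]);z=np.array([0,0,-1.]);x=np.cross(y,z)
        v=(r.inv()*R.from_matrix(np.c_[x,y,z])).as_rotvec()
        if best is None or np.linalg.norm(v)<np.linalg.norm(best): best=v
    return np.r_[d,best]
```

Run:
```python
from h import *
from rig import ctrl, cams, telemetry
c=cams.calibration('scene');np.set_printoptions(precision=1,suppress=True)
for n,u,v,z in[('tall_fit top',555,278,60),('short_fit top',437,297,40),('a_far top',552,317,32),('b_near top',443,278,32),('tallL top',200,302,50),('shortL top',210,268,30),('hubtop',347,255,40),('roller top',324,339,24),
 ('pl',431,276,10),('pl',570,290,10),('pl',566,336,10),('pl',421,318,10),('cheese',202,214,35),('roll',210,372,60)]:
    print(n,onz(c,u*.7,v*.7,z))
```

```text
tall_fit top [482.8 322.4  60. ]
short_fit top [527.1 116.   40. ]
a_far top [553.2 316.5  32. ]
b_near top [466.8 123.7  32. ]
tallL top [ 582.9 -295.    50. ]
shortL top [ 470.5 -315.9   30. ]
hubtop [424.5 -60.9  40. ]
roller top [628.9 -69.9  24. ]
pl [438.2 100.   10. ]
pl [457.1 358.4  10. ]
pl [575.6 341.9  10. ]
pl [551.8  89.5  10. ]
cheese [ 311.2 -380.6   35. ]
roll [ 745.6 -224.9   60. ]
```

Run:
```python
import cv2
a=cv2.imread('pics/wrist0.png')
cv2.imwrite(f'pics/wL.png',cv2.resize(a,(800,600),interpolation=cv2.INTER_CUBIC))
```

```text
(no output)
```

View pics/wL.png

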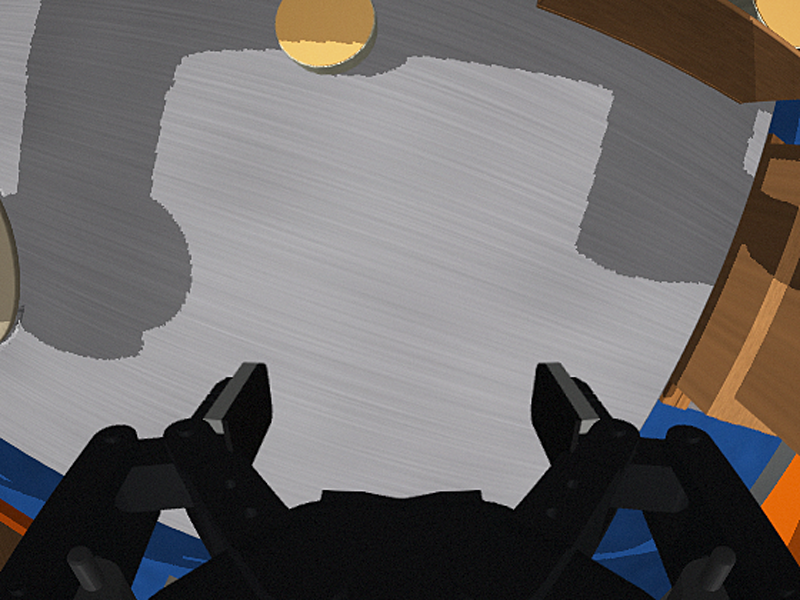

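The wrist view shows only cheese1 near (325,30); the fingers frame the bottom. The plate geometry is consistent, with 70 mm and 200 mm between pegs and a yaw of about -0.08. I'll go over the loose spacers, turned so that joint 6 stays in range for the final pose.

Run:
```python
from h import *
from rig import ctrl, cams, telemetry
np.set_printoptions(precision=3,suppress=True)
s=telemetry.sense();c=cams.calibration('wrist');r=q(s['ee_rot'])
print('cam in tool',r.inv().apply(c['position']-s['eef_pos']),'axis in tool',(r.inv()*q(c['attitude'])).as_matrix())
print(delta(s,[600,-300,330],np.pi-.08+np.pi/2), 'tool x yaw',np.arctan2(*r.apply([1,0,0])[[1,0]]))
```

```text
cam in tool [71.565 -0.189 31.201] axis in tool [[ 0.001 -0.96  -0.281]
 [ 1.     0.001  0.   ]
 [ 0.    -0.281  0.96 ]]
[466.634 -42.999  74.436  -0.001  -0.      0.418] tool x yaw 0.33781948463286493
```

The rows are not in the units I measure in: shifts go in shares of 0.75 m and turns go in shares of pi rad. I convert before sending: 390 mm / 750 = 0.52, 300 mm / 750 = 0.4, -1.2 rad / 3.1416 = -0.382.

>>> shift_gripper(
  increments=[0.0667, -0.008, 0, 0, 0, -0.0477, 0.1333, -0.016, 0, 0, 0, -0.0955, 0.2, -0.024, 0, 0, 0, -0.1432, 0.2667, -0.032, 0, 0, 0, -0.191, 0.3333, -0.04, 0, 0, 0, -0.2387, 0.4, -0.048, 0, 0, 0, -0.2865, 0.46, -0.056, 0.0267, 0, 0, -0.3342, 0.52, -0.064, 0.0533, 0, 0, -0.382],
  aperture=1.0,
)

```text
time_s: 0.95
eef_pos: [526.7, -320.0, 364.8]
ee_rot: [0.0, 0.716, 0.698, -0.0]
force: [-0.1, -1.1, 0.9]
grip_width: 0.999
grip_force: 0.0
```

Run:
```python
from h import *
from rig import ctrl, cams, telemetry
np.set_printoptions(precision=3,suppress=True)
s=telemetry.sense();r=q(s['ee_rot']);print(s['joints'],delta(s,[570,-300,330]), 'yaw',np.arctan2(*r.apply([1,0,0])[[1,0]]))
```

```text
[-0.736  0.545  1.26  -0.     1.336 -0.709] [21.144 42.707 34.83   0.     0.     0.   ] yaw 1.5443158740657184
```

In the tool's units: 43 mm / 750 = 0.0573, 35 mm / 750 = 0.0467, -1.2 rad / 3.1416 = -0.382.

>>> shift_gripper(
  increments=[0.0067, 0.0133, 0.012, 0, 0, -0.0477, 0.0133, 0.028, 0.024, 0, 0, -0.0955, 0.02, 0.0427, 0.036, 0, 0, -0.1432, 0.028, 0.0573, 0.0467, 0, 0, -0.191, 0.028, 0.0573, 0.0467, 0, 0, -0.2387, 0.028, 0.0573, 0.0467, 0, 0, -0.2865, 0.028, 0.0573, 0.0467, 0, 0, -0.3342, 0.028, 0.0573, 0.0467, 0, 0, -0.382],
)

```text
time_s: 1.75
eef_pos: [568.7, -301.7, 329.7]
ee_rot: [-0.0, 0.197, 0.98, 0.0]
force: [0.1, 0.6, -0.8]
grip_width: 1.003
grip_force: 0.0
```

>>> shift_gripper(
  increments=[0, 0, 0, 0, 0, -0.0477, 0, 0, 0, 0, 0, -0.0955, 0, 0, 0, 0, 0, -0.1019, 0, 0, 0, 0, 0, -0.1019],
)

```text
time_s: 2.15
eef_pos: [568.7, -301.7, 329.9]
ee_rot: [-0.0, 0.043, 0.999, 0.0]
force: [0.2, 0.7, -0.2]
grip_width: 0.996
grip_force: 0.0
```

Run:
```python
from h import *
from rig import ctrl, cams, telemetry
np.set_printoptions(precision=3,suppress=True)
s=telemetry.sense();r=q(s['ee_rot']);print(s['joints'],s['dq'], 'yaw',np.arctan2(*r.apply([1,0,0])[[1,0]]))
c=cams.calibration('wrist');import json
im=cams.capture('wrist');json.dump({k:np.array(v).tolist() for k,v in c.items()},open('w1.json','w'))
cv2.imwrite('pics/w1.png',cv2.resize(im[:,:,::-1],(800,600),interpolation=cv2.INTER_CUBIC))
print(proj(c,[[583,-295,50],[470,-316,30]],True)/.7)
```

```text
[-0.669  0.635  1.204  0.     1.303 -2.153] [-0.001 -0.002 -0.001 -0.    -0.001  0.02 ] yaw 3.054748917602616
[[414.203 309.519]
 [360.236 112.598]]
```

View pics/w1.png

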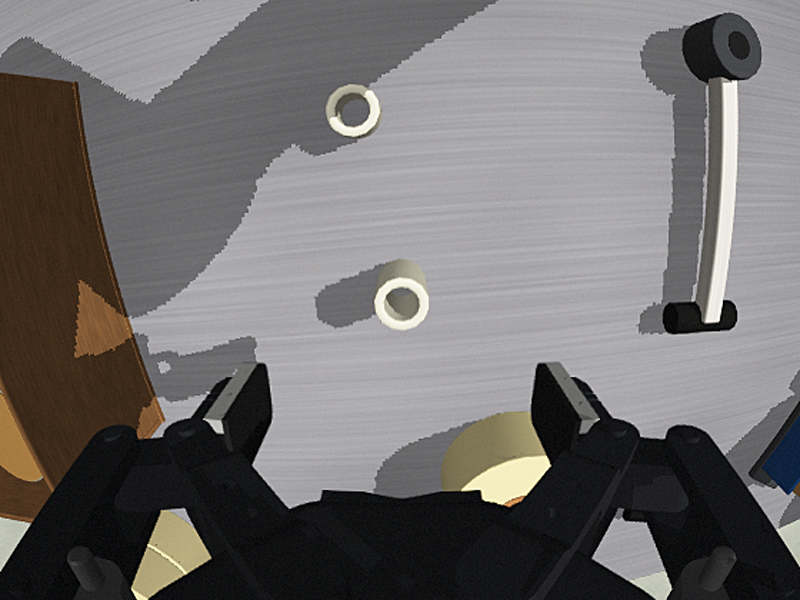

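The wrist view shows the short top ring centred at (353,110), the tall top ring at (402,304), the hub's top bore at (738,42) and the roller's middle at about (701,318).

Run:
```python
from h import *
from rig import ctrl, cams, telemetry
np.set_printoptions(precision=3,suppress=True)
s=telemetry.sense();c=cams.calibration('wrist')
f=lambda u,v,z:onz(c,u*.7,v*.7,z,True)
T=f(402,304,50);S=f(353,110.5,30);H=f(738,42,40);Ro=f(701,312,24)
print(T,S,H,Ro,'len',np.linalg.norm((H-Ro)[:2]),np.arctan2(*(Ro-H)[[1,0]]))
print('tall w',f(375,304,50)-f(429,304,50),f(402,277,50)-f(402,331,50))
T[2]=155+30;print(delta(s,T))
```

```text
[ 579.172 -301.625   50.   ] [ 468.337 -320.006   30.   ] [421.634 -62.782  40.   ] [614.478 -84.552  24.   ] len 194.0696889170944 -0.11241685744570641
tall w [ -2.636 -30.36    0.   ] [-31.977   2.748   0.   ]
[-10.436   0.981 145.007   0.      0.      0.   ]
```

Sizes check out at about 32 mm. Next I descend on the tall spacer to grip at 30 mm height.

In the tool's units: 145 mm / 750 = 0.1933, 130 mm / 750 = 0.1733.

>>> shift_gripper(
  increments=[-0.0133, 0.0013, 0.06, 0, 0, 0, -0.0133, 0.0013, 0.1267, 0, 0, 0, -0.0133, 0.0013, 0.1733, 0, 0, 0, -0.0133, 0.0013, 0.1933, 0, 0, 0, -0.0133, 0.0013, 0.1933, 0, 0, 0],
  aperture=1.0,
)

```text
time_s: 2.7
eef_pos: [578.6, -301.5, 183.7]
ee_rot: [-0.001, 0.043, 0.999, 0.001]
force: [0.4, -0.1, 1.3]
grip_width: 1.0
grip_force: 0.0
```

>>> shift_gripper(
  increments=[0, 0, 0, 0, 0, 0, 0, 0, 0, 0, 0, 0, 0, 0, 0, 0, 0, 0, 0, 0, 0, 0, 0, 0, 0, 0, 0, 0, 0, 0, 0, 0, 0, 0, 0, 0],
  aperture=0.0,
  squeeze=30,
)

```text
time_s: 3.3
eef_pos: [579.0, -301.7, 186.5]
ee_rot: [0.001, 0.042, 0.999, -0.0]
force: [-1.2, 0.8, 6.4]
grip_width: 0.359
grip_force: 29.6
```

Run:
```python
from h import *
from rig import ctrl, cams, telemetry
s=telemetry.sense();print(s['grip_width'],s['grip_force'])
c=cams.calibration('wrist');im=cams.capture('wrist');cv2.imwrite('pics/w2.png',im[:,:,::-1])
```

```text
0.3594825085994422 29.64185681194067
```

View pics/w2.png

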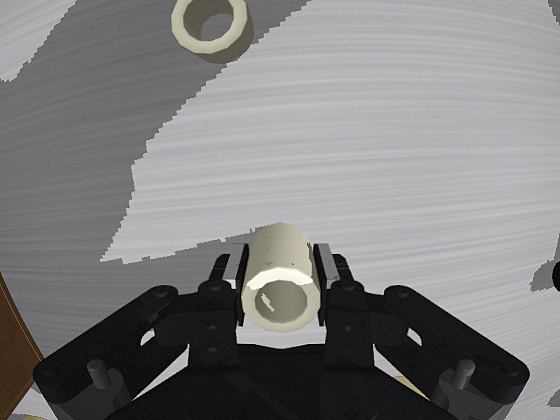

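The tall spacer is centred between the pads, with its top ring centre at (280,300). I'll lift it and carry it to a hover where the plate is visible.

In the tool's units: 242 mm / 750 = 0.3227, -145 mm / 750 = -0.1933.

>>> shift_gripper(
  increments=[0, 0, -0.04, 0, 0, 0, 0, 0, -0.1, 0, 0, 0, 0, 0.0067, -0.16, 0, 0, 0, 0.0027, 0.0667, -0.1933, 0, 0, 0, 0.0053, 0.1307, -0.1933, 0, 0, 0, 0.0067, 0.1947, -0.1933, 0, 0, 0, 0.0093, 0.2587, -0.1933, 0, 0, 0, 0.0107, 0.3227, -0.1933, 0, 0, 0],
)

```text
time_s: 4.15
eef_pos: [590.7, -57.8, 330.6]
ee_rot: [0.0, 0.042, 0.999, -0.0]
force: [0.3, 0.2, -0.1]
grip_width: 0.359
grip_force: 30.0
```

>>> shift_gripper(
  increments=[0.0013, 0.064, 0, 0, 0, 0, 0.004, 0.128, 0, 0, 0, 0, 0.0053, 0.192, 0, 0, 0, 0, 0.0067, 0.256, 0, 0, 0, 0, 0.008, 0.3133, 0, 0, 0, 0, 0.0093, 0.3533, 0, 0, 0, 0, 0.0093, 0.3733, 0, 0, 0, 0, 0.0093, 0.3733, 0, 0, 0, 0],
)

```text
time_s: 4.95
eef_pos: [607.4, 221.0, 330.0]
ee_rot: [-0.0, 0.041, 0.999, -0.0]
force: [0.4, -0.2, -0.9]
grip_width: 0.359
grip_force: 30.0
```

Run:
```python
from h import *
from rig import ctrl, cams, telemetry
np.set_printoptions(precision=3,suppress=True)
s=telemetry.sense();r=q(s['ee_rot']);print(s['joints'],s['dq'], s['eef_pos'],s['grip_width'],'yaw',np.arctan2(*r.apply([1,0,0])[[1,0]]))
c=cams.calibration('wrist')
im=cams.capture('wrist')
cv2.imwrite('pics/w3.png',cv2.resize(im[:,:,::-1],(800,600),interpolation=cv2.INTER_CUBIC))
```

```text
[ 0.168  0.64   1.194 -0.     1.307 -1.321] [-0.055 -0.017  0.03  -0.013 -0.007 -0.025] [607.354 220.965 330.038] 0.35883613709972834 yaw 3.0597338385282615
```

View pics/w3.png

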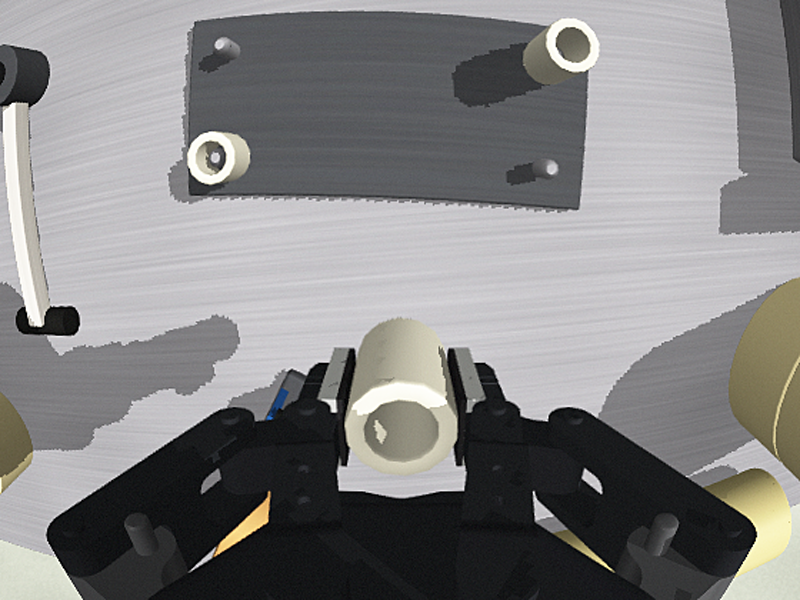

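The plate is fully visible. The free peg tips are at a_far (551,168) and b_near (221,45), and the b_far tip is inside the short ring at (216,157). The held ring's top centre is at (401,430).

Create plate.py:
```python
from h import *
from scipy.optimize import least_squares
pegs=dict(an=(-35,100),af=(35,100),bn=(-35,-100),bf=(35,-100))
def pose(m): # m: name->(x,y)
    f=lambda p:np.ravel([R.from_euler('z',p[2]).apply([*pegs[k],0])[:2]+p[:2]-np.array(v[:2]) for k,v in m.items()])
    o=least_squares(f,[510,220,-.08]);return o.x,f(o.x)
def peg(p,k): return R.from_euler('z',p[2]).apply([*pegs[k],0])[:2]+p[:2]
```

Run:
```python
from plate import *
from rig import ctrl, cams, telemetry
np.set_printoptions(precision=2,suppress=True)
s=telemetry.sense();c=cams.calibration('wrist');r=q(s['ee_rot']);print(s['eef_pos'])
f=lambda u,v,z:onz(c,u*.7,v*.7,z,True)
m=dict(af=f(551,167.5,32),bn=f(221.5,45,32),bf=f(216,157,32));print(m)
p,res=pose(m);print(p,res)
for k in pegs: print(k,peg(p,k))
for uv in[(194,22),(587,74),(579,209),(188,195)]:
  d=f(*uv,10);print('corner',R.from_euler('z',-p[2]).apply([*(d[:2]-p[:2]),0]))
h=s['eef_pos'][2]-136.5
print('held top in tool',r.inv().apply(f(401,430,h)-s['eef_pos']),'diam',f(344,430,h)-f(458,430,h))
print(proj(c,[[ *peg(p,k),32] for k in pegs],True)/.7)
print('roller',f(48,313,24))
P=np.r_[peg(p,'af'),0];print('to a_far',delta(s,P)[:2])
```

```text
[607.56 219.54 330.05]
{'af': array([547.6 , 313.23,  32.  ]), 'bn': array([455.22, 125.44,  32.  ]), 'bf': array([523.5 , 115.86,  32.  ])}
[501.25 219.35  -0.12] [ 0.56  1.12 -0.88 -1.09  0.32 -0.03]
an [478.67 322.87]
af [548.15 314.35]
bn [454.34 124.35]
bf [523.82 115.84]
corner [ -58.54 -129.29    0.  ]
corner [-29.8  127.76   0.  ]
corner [ 59.82 128.06   0.  ]
corner [  59.35 -130.25    0.  ]
held top in tool [  0.99   0.33 136.5 ] diam [ -2.54 -30.68   0.  ]
[[558.14  53.32]
 [552.81 168.38]
 [219.76  44.02]
 [216.02 157.54]]
roller [613.59 -59.47  24.  ]
to a_far [67.04 89.68]
```

In the tool's units: 90 mm / 750 = 0.12, 84 mm / 750 = 0.112.

>>> shift_gripper(
  increments=[0.024, 0.06, 0.04, 0, 0, 0, 0.0493, 0.12, 0.08, 0, 0, 0, 0.0493, 0.12, 0.112, 0, 0, 0, 0.0493, 0.12, 0.112, 0, 0, 0, 0.0493, 0.12, 0.112, 0, 0, 0, 0.0493, 0.12, 0.112, 0, 0, 0],
)

```text
time_s: 5.6
eef_pos: [579.4, 310.9, 248.4]
ee_rot: [0.002, 0.043, 0.999, 0.0]
force: [0.7, -0.9, -0.1]
grip_width: 0.36
grip_force: 30.0
```

Run:
```python
from h import *
from rig import ctrl, cams, telemetry
np.set_printoptions(precision=2,suppress=True)
s=telemetry.sense();print(s['dq'],s['eef_pos'])
c=cams.calibration('wrist');im=cams.capture('wrist')
print(proj(c,[[548.1,314.3,32],[548.1,314.3,10],[548.1,315.7,32]],True))
cv2.imwrite('pics/w4.png',cv2.resize(im[100:400,100:480,::-1],(760,600),interpolation=cv2.INTER_CUBIC))
```

```text
[ 0.   -0.   -0.    0.   -0.01  0.  ] [579.4  310.89 248.43]
[[280.94 177.36]
 [280.87 170.22]
 [283.34 177.16]]
```

View pics/w4.png

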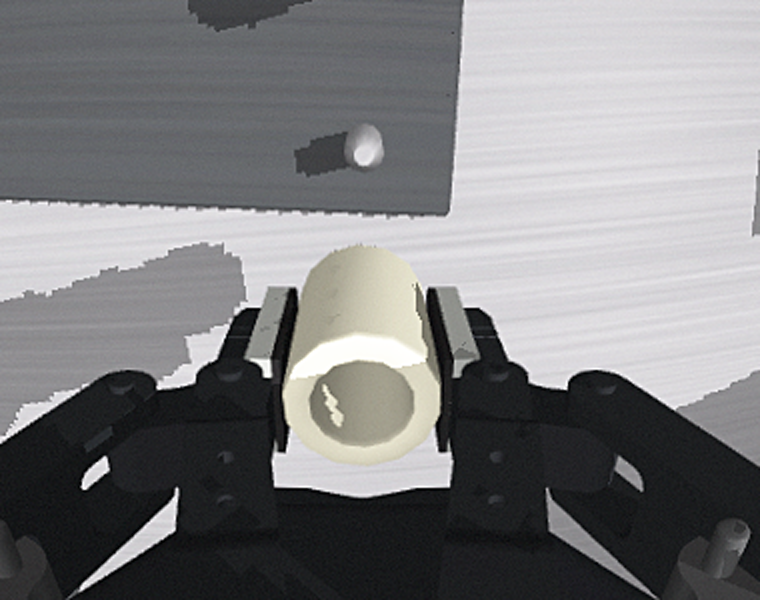

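The peg tip is at crop (366,156), which is pixel (283,178). That puts the peg at about (548.5, 315.5), so the remaining shift is about +30 in tool x and +1.7 in tool y.

In the tool's units: 43 mm / 750 = 0.0573, 1.7 mm / 750 = 0.0023.

>>> shift_gripper(
  increments=[0.02, 0.0013, 0, 0, 0, 0, 0.04, 0.0023, 0, 0, 0, 0, 0.04, 0.0023, 0.0067, 0, 0, 0, 0.04, 0.0023, 0.02, 0, 0, 0, 0.04, 0.0023, 0.0333, 0, 0, 0, 0.04, 0.0023, 0.0467, 0, 0, 0, 0.04, 0.0023, 0.0573, 0, 0, 0, 0.04, 0.0023, 0.0573, 0, 0, 0],
)

```text
time_s: 6.45
eef_pos: [548.3, 316.6, 201.4]
ee_rot: [-0.001, 0.042, 0.999, -0.0]
force: [-0.6, 0.9, 0.3]
grip_width: 0.362
grip_force: 30.0
```

In the tool's units: 5.5 mm / 750 = 0.0073, 5 mm / 750 = 0.0067.

>>> shift_gripper(
  increments=[0, 0, 0.004, 0, 0, 0, 0, -0.0007, 0.0067, 0, 0, 0, 0, -0.0007, 0.0073, 0, 0, 0, 0, -0.0007, 0.0073, 0, 0, 0],
)

```text
time_s: 6.85
eef_pos: [548.4, 316.3, 197.9]
ee_rot: [0.0, 0.042, 0.999, 0.0]
force: [0.2, 0.1, -0.5]
grip_width: 0.359
grip_force: 30.0
```

In the tool's units: -120 mm / 750 = -0.16, -110 mm / 750 = -0.1467.

>>> shift_gripper(
  increments=[0, 0, 0.0013, 0, 0, 0, 0, 0, 0.0013, 0, 0, 0, 0, 0, 0.0013, 0, 0, 0, 0, 0, 0.0013, 0, 0, 0, 0, 0, -0.04, 0, 0, 0, 0, 0, -0.1, 0, 0, 0, 0, 0, -0.1467, 0, 0, 0, 0, 0, -0.16, 0, 0, 0],
  aperture=1.0,
)

```text
time_s: 7.65
eef_pos: [548.6, 316.5, 322.2]
ee_rot: [0.003, 0.042, 0.999, 0.001]
force: [0.5, -0.5, -1.1]
grip_width: 1.002
grip_force: 0.0
```

Run:
```python
from h import *
from rig import ctrl, cams, telemetry
np.set_printoptions(precision=2,suppress=True)
s=telemetry.sense();print(s['dq'],s['eef_pos'])
c=cams.calibration('wrist');im=cams.capture('wrist')
print(proj(c,[[548.5,315.5,60]],True))
cv2.imwrite('pics/w5.png',im[:,:,::-1])
print(delta(s,[475,-320,300]))
```

```text
[ 0.   -0.04 -0.05  0.    0.16 -0.  ] [548.62 316.52 322.18]
[[277.81 204.68]]
[  20.33 -640.51   20.22    0.      0.      0.  ]
```

View pics/w5.png

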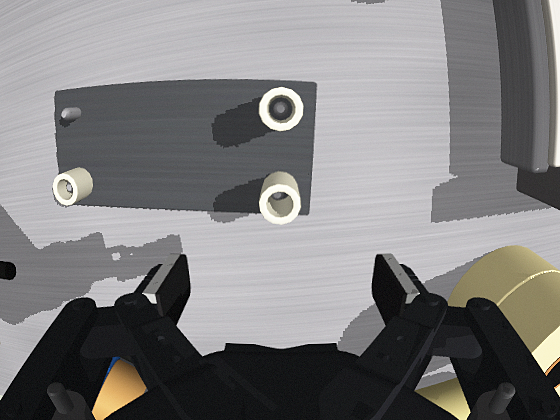

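The tall spacer sits flat on a_far, with its top at (280,204) and the peg visible in the bore. Next is the short one.

In the tool's units: -387 mm / 750 = -0.516, -338 mm / 750 = -0.4507.

>>> shift_gripper(
  increments=[0.0027, -0.06, 0, 0, 0, 0, 0.0053, -0.124, 0, 0, 0, 0, 0.008, -0.1893, 0, 0, 0, 0, 0.0107, -0.2547, 0, 0, 0, 0, 0.012, -0.32, 0, 0, 0, 0, 0.0147, -0.3853, 0, 0, 0, 0, 0.0173, -0.4507, 0, 0, 0, 0, 0.0187, -0.516, 0, 0, 0, 0],
  aperture=1.0,
)

```text
time_s: 8.5
eef_pos: [501.2, -69.9, 316.4]
ee_rot: [-0.001, 0.042, 0.999, 0.0]
force: [1.4, 0.1, -0.8]
grip_width: 1.003
grip_force: 0.0
```

>>> shift_gripper(
  increments=[0.0027, -0.0653, 0, 0, 0, 0, 0.0067, -0.1307, 0, 0, 0, 0, 0.0093, -0.1947, 0, 0, 0, 0, 0.0133, -0.2587, 0, 0, 0, 0, 0.0173, -0.3067, 0.0267, 0, 0, 0, 0.0173, -0.3387, 0.0533, 0, 0, 0, 0.0173, -0.3387, 0.08, 0, 0, 0, 0.0173, -0.3387, 0.08, 0, 0, 0],
)

```text
time_s: 9.3
eef_pos: [466.9, -320.1, 253.8]
ee_rot: [-0.003, 0.043, 0.999, 0.003]
force: [0.0, 0.0, -0.1]
grip_width: 0.999
grip_force: 0.0
```

Run:
```python
from h import *
from rig import ctrl, cams, telemetry
np.set_printoptions(precision=2,suppress=True)
s=telemetry.sense();print(s['dq'],s['eef_pos'])
c=cams.calibration('wrist');im=cams.capture('wrist')
print(proj(c,[[468.3,-320,30]],True),delta(s,[468,-320,178]))
g=im.astype(int);m=((g.min(2)>195)&(g[...,0]-g[...,2]>8)).astype('uint8');m[300:]=0
n,l,st,ce=cv2.connectedComponentsWithStats(m)
for i in range(1,n):
  if st[i,4]>60: print(st[i],ce[i])
cv2.imwrite('pics/w6.png',im[:,:,::-1])
```

```text
[ 0.02 -0.06 -0.04 -0.    0.05  0.  ] [ 466.91 -320.1   253.83]
[[278.7  228.73]] [-1.5  -0.18 75.82  0.    0.    0.  ]
[254 204  48  46 864] [277.2  227.03]
[544 249  16  51 234] [552.47 274.94]
```

The ring is where predicted, within 1 mm.

In the tool's units: 76 mm / 750 = 0.1013, 65 mm / 750 = 0.0867.

>>> shift_gripper(
  increments=[-0.0013, 0, 0.0467, 0, 0, 0, -0.0013, 0, 0.0867, 0, 0, 0, -0.0013, 0, 0.1013, 0, 0, 0, -0.0013, 0, 0.1013, 0, 0, 0],
  aperture=1.0,
)

```text
time_s: 9.75
eef_pos: [468.9, -319.8, 181.3]
ee_rot: [-0.001, 0.042, 0.999, 0.001]
force: [1.3, -0.5, 0.1]
grip_width: 1.001
grip_force: 0.0
```

>>> shift_gripper(
  increments=[0, 0, 0, 0, 0, 0, 0, 0, 0, 0, 0, 0, 0, 0, 0, 0, 0, 0, 0, 0, 0, 0, 0, 0, 0, 0, 0, 0, 0, 0, 0, 0, 0, 0, 0, 0],
  aperture=0.0,
  squeeze=30,
)

```text
time_s: 10.35
eef_pos: [469.0, -320.4, 182.7]
ee_rot: [0.0, 0.042, 0.999, -0.0]
force: [-0.7, 1.8, 6.2]
grip_width: 0.354
grip_force: 29.7
```

Run:
```python
from h import *
from rig import ctrl, cams, telemetry
np.set_printoptions(precision=2,suppress=True)
s=telemetry.sense();print(delta(s,[s['eef_pos'][0],s['eef_pos'][1],330]),delta(s,[486,122,270])-0)
c=cams.calibration('wrist');im=cams.capture('wrist')
g=im.astype(int);m=((g.min(2)>195)&(g[...,0]-g[...,2]>8)).astype('uint8')
n,l,st,ce=cv2.connectedComponentsWithStats(m)
for i in range(1,n):
  if st[i,4]>60: print(st[i],ce[i])
cv2.imwrite('pics/w7.png',im[:,:,::-1])
```

```text
[  -0.14   -0.12 -147.35    0.      0.      0.  ] [ 19.97 442.15 -87.73   0.     0.     0.  ]
[277 230  36  32 274] [302.25 244.64]
[266 280  41  22 127] [288.52 295.83]
```

In the tool's units: 300 mm / 750 = 0.4, 251 mm / 750 = 0.3347.

>>> shift_gripper(
  increments=[0, 0, -0.0333, 0, 0, 0, 0, 0.0133, -0.08, 0, 0, 0, 0.0027, 0.0733, -0.096, 0, 0, 0, 0.0053, 0.1387, -0.096, 0, 0, 0, 0.008, 0.204, -0.096, 0, 0, 0, 0.0107, 0.2693, -0.096, 0, 0, 0, 0.0133, 0.3347, -0.096, 0, 0, 0, 0.016, 0.4, -0.096, 0, 0, 0],
)

```text
time_s: 11.2
eef_pos: [481.7, -18.4, 254.1]
ee_rot: [0.0, 0.042, 0.999, -0.0]
force: [0.2, -0.3, -0.3]
grip_width: 0.355
grip_force: 30.0
```

>>> shift_gripper(
  increments=[0.0027, 0.06, 0, 0, 0, 0, 0.0053, 0.12, 0, 0, 0, 0, 0.008, 0.1667, 0, 0, 0, 0, 0.0107, 0.1893, 0, 0, 0, 0, 0.0107, 0.1893, 0, 0, 0, 0, 0.0107, 0.1893, 0, 0, 0, 0, 0.0107, 0.1893, 0, 0, 0, 0],
)

```text
time_s: 11.9
eef_pos: [486.0, 121.0, 253.8]
ee_rot: [0.0, 0.042, 0.999, -0.0]
force: [-0.7, 0.9, -0.7]
grip_width: 0.357
grip_force: 30.0
```

Run:
```python
from h import *
from rig import ctrl, cams, telemetry
np.set_printoptions(precision=2,suppress=True)
s=telemetry.sense();print(s['dq'],s['eef_pos'])
c=cams.calibration('wrist');im=cams.capture('wrist')
print(proj(c,[[454.5,125.5,32],[454.5,125.5,10]],True))
cv2.imwrite('pics/w8.png',cv2.resize(im[100:400,100:480,::-1],(760,600),interpolation=cv2.INTER_CUBIC))
```

```text
[-0.01 -0.    0.    0.    0.    0.  ] [486.02 120.97 253.77]
[[283.22 176.01]
 [282.96 169.28]]
```

View pics/w8.png

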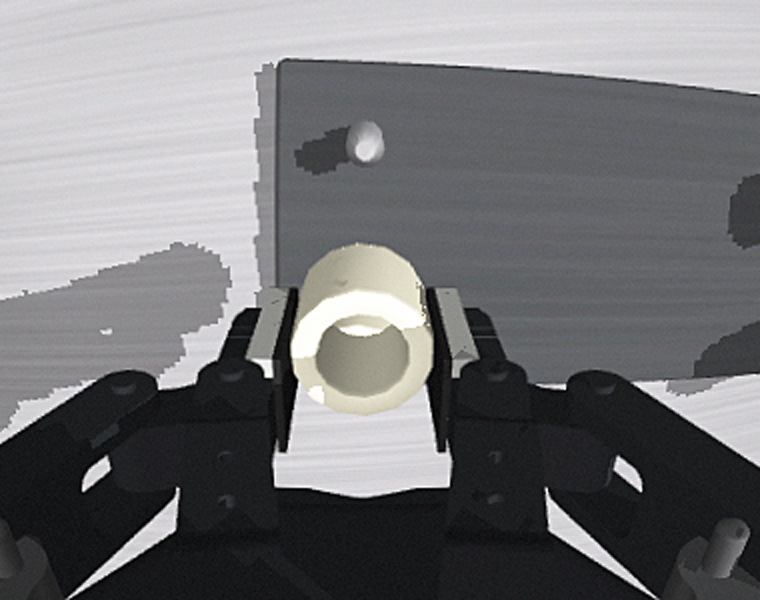

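The peg tip is at crop (366,152), which matches the prediction. The held ring's top centre is at crop (362,352).

Run:
```python
from h import *
from rig import ctrl, cams, telemetry
np.set_printoptions(precision=2,suppress=True)
s=telemetry.sense();c=cams.calibration('wrist');r=q(s['ee_rot'])
pg=onz(c,100+366/2,100+152/2,32,True)
rg=onz(c,100+362/2,100+352/2,s['eef_pos'][2]-152.7,True)
print(pg,r.inv().apply(rg-s['eef_pos']),r.inv().apply(pg-rg))
```

```text
[454.49 125.33  32.  ] [  3.08   0.47 152.7 ] [28.76  1.25 69.05]
```

In the tool's units: 52 mm / 750 = 0.0693, 1.3 mm / 750 = 0.0017.

>>> shift_gripper(
  increments=[0.02, 0.0013, 0, 0, 0, 0, 0.0387, 0.0017, 0.0133, 0, 0, 0, 0.0387, 0.0017, 0.0293, 0, 0, 0, 0.0387, 0.0017, 0.04, 0, 0, 0, 0.0387, 0.0017, 0.0507, 0, 0, 0, 0.0387, 0.0017, 0.06, 0, 0, 0, 0.0387, 0.0017, 0.0693, 0, 0, 0, 0.0387, 0.0017, 0.0693, 0, 0, 0],
)

```text
time_s: 12.75
eef_pos: [457.1, 125.5, 200.8]
ee_rot: [-0.001, 0.042, 0.999, -0.0]
force: [1.0, -0.0, -0.1]
grip_width: 0.354
grip_force: 30.0
```

>>> shift_gripper(
  increments=[0, 0, 0.004, 0, 0, 0, 0, 0, 0.008, 0, 0, 0, 0, 0, 0.01, 0, 0, 0, 0, 0, 0.01, 0, 0, 0],
)

```text
time_s: 13.15
eef_pos: [457.1, 125.6, 194.1]
ee_rot: [-0.0, 0.042, 0.999, 0.0]
force: [-0.6, 0.9, -0.9]
grip_width: 0.355
grip_force: 30.0
```

In the tool's units: -136 mm / 750 = -0.1813, -120 mm / 750 = -0.16.

>>> shift_gripper(
  increments=[0, 0, 0.0013, 0, 0, 0, 0, 0, 0.0013, 0, 0, 0, 0, 0, 0.0013, 0, 0, 0, 0, 0, 0.0013, 0, 0, 0, 0, 0, -0.04, 0, 0, 0, 0, 0, -0.1, 0, 0, 0, 0, 0, -0.16, 0, 0, 0, 0, 0, -0.1813, 0, 0, 0],
  aperture=1.0,
)

```text
time_s: 13.95
eef_pos: [457.4, 125.7, 334.3]
ee_rot: [0.003, 0.042, 0.999, 0.0]
force: [-0.0, -0.2, -0.8]
grip_width: 0.999
grip_force: 0.0
```

>>> shift_gripper(
  increments=[-0.028, -0.0587, 0, 0, 0, 0, -0.056, -0.1173, 0, 0, 0, 0, -0.0853, -0.176, 0, 0, 0, 0, -0.1133, -0.2333, 0, 0, 0, 0, -0.1187, -0.2493, 0, 0, 0, 0, -0.1187, -0.2493, 0, 0, 0, 0, -0.1187, -0.2493, 0, 0, 0, 0],
)

```text
time_s: 14.65
eef_pos: [529.8, -67.3, 330.0]
ee_rot: [-0.0, 0.042, 0.999, 0.0]
force: [-0.7, 0.2, -0.1]
grip_width: 1.002
grip_force: 0.0
```

Run:
```python
from h import *
from rig import ctrl, cams, telemetry
np.set_printoptions(precision=2,suppress=True)
s=telemetry.sense();print(s['dq'],s['eef_pos'])
c=cams.calibration('wrist');im=cams.capture('wrist')
print(proj(c,[[454.5,125.3,40]],True)/.7)
cv2.imwrite('pics/w9.png',cv2.resize(im[:,:,::-1],(800,600),interpolation=cv2.INTER_CUBIC))
```

```text
[ 0.02 -0.01  0.   -0.   -0.   -0.  ] [529.8  -67.27 330.04]
[[694.22 143.92]]
```

View pics/w9.png

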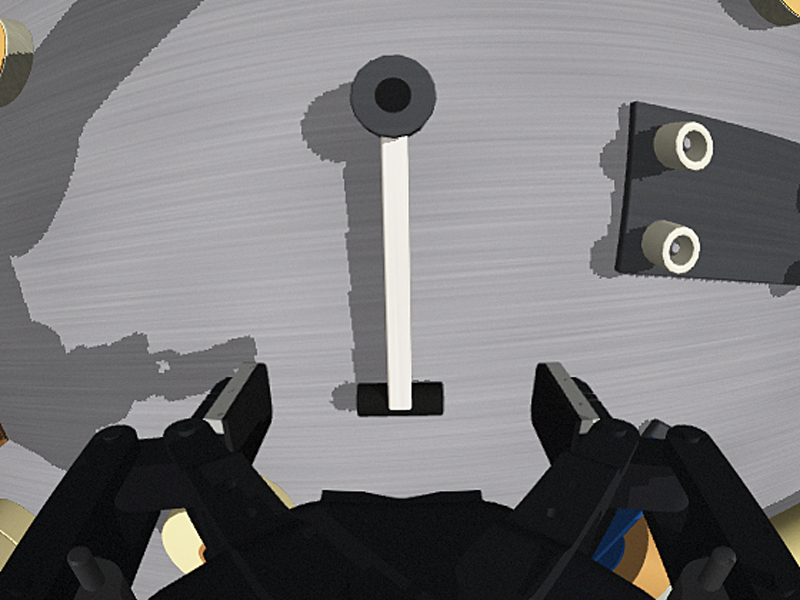

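The short spacer sits on b_near at the same height as the fitted one. The dancer's hub top bore is at (393,95) and its roller's middle at (400,399).

Run:
```python
from h import *
from rig import ctrl, cams, telemetry
np.set_printoptions(precision=3,suppress=True)
s=telemetry.sense();c=cams.calibration('wrist')
f=lambda u,v,z:onz(c,u*.7,v*.7,z,True)
H=f(393,95,40);Ro=f(400,399,20);d=(Ro-H)[:2];L=np.hypot(*d);a=np.arctan2(d[1],d[0]);print(H,Ro,L,a)
G=H[:2]+60*d/L;print('grip',G, delta(s,[*G,155+20],a+np.pi/2),delta(s,[*G,230]),'bar check',f(395,137,28),f(399.5,380,28))
```

```text
[423.891 -62.033  40.   ] [618.517 -74.278  20.   ] 195.01117995459785 -0.06283474407870397
grip [483.772 -65.8  ] [ 45.857  -2.819 155.208   0.     -0.     -0.02 ] [ 45.882  -2.796 100.208   0.      0.      0.   ] bar check [447.002 -62.987  28.   ] [599.538 -73.024  28.   ]
```

The bar angle is -0.063 and the measured length is 195 of the true 200 mm, so I'll grip about 61 mm from the hub.

The rows are not in the units I measure in: shifts go in shares of 0.75 m and turns go in shares of pi rad. I convert before sending: 153 mm / 750 = 0.204, 147 mm / 750 = 0.196, -0.02 rad / 3.1416 = -0.0064.

>>> shift_gripper(
  increments=[0.0333, -0.0027, 0.0533, 0, 0, -0.0064, 0.06, -0.004, 0.1133, 0, 0, -0.0064, 0.06, -0.004, 0.1533, 0, 0, -0.0064, 0.06, -0.004, 0.18, 0, 0, -0.0064, 0.06, -0.004, 0.196, 0, 0, -0.0064, 0.06, -0.004, 0.204, 0, 0, -0.0064, 0.06, -0.004, 0.204, 0, 0, -0.0064],
  aperture=1.0,
)

```text
time_s: 15.4
eef_pos: [485.1, -66.9, 177.2]
ee_rot: [-0.0, 0.031, 1.0, 0.0]
force: [0.3, -0.1, 0.0]
grip_width: 0.998
grip_force: 0.0
```

>>> shift_gripper(
  increments=[0, 0, 0, 0, 0, 0, 0, 0, 0, 0, 0, 0, 0, 0, 0, 0, 0, 0, 0, 0, 0, 0, 0, 0, 0, 0, 0, 0, 0, 0, 0, 0, 0, 0, 0, 0, 0, 0, 0, 0, 0, 0],
  aperture=0.0,
  squeeze=70,
)

```text
time_s: 16.1
eef_pos: [485.2, -67.5, 177.6]
ee_rot: [0.0, 0.032, 0.999, -0.0]
force: [-1.3, -0.4, 5.8]
grip_width: 0.171
grip_force: 69.2
```

>>> shift_gripper(
  increments=[0, 0, -0.0107, 0, 0, 0, 0, 0, -0.0267, 0, 0, 0, 0, 0, -0.0533, 0, 0, 0, 0, 0, -0.0867, 0, 0, 0, 0, 0, -0.12, 0, 0, 0, 0, 0, -0.144, 0, 0, 0, 0, 0, -0.1533, 0, 0, 0, 0, 0, -0.1533, 0, 0, 0],
)

```text
time_s: 16.9
eef_pos: [485.0, -67.4, 293.0]
ee_rot: [0.001, 0.032, 0.999, -0.0]
force: [-0.4, -0.9, -4.3]
grip_width: 0.173
grip_force: 68.6
```

Run:
```python
from h import *
from rig import ctrl, cams, telemetry
np.set_printoptions(precision=3,suppress=True)
s=telemetry.sense();print(s['joints'],s['grip_width'],s['force'],s['wrist_torque'])
r=q(s['ee_rot']);print(np.arctan2(*r.apply([1,0,0])[[1,0]]),delta(s,[506.4,260.1,290]))
```

```text
[-0.378  0.359  1.75   0.     1.031 -1.885] 0.17266683098368754 [-0.389 -0.933 -4.336] [ 0.016 -0.025 -0.03 ]
3.077855960522722 [ -0.502 328.153   2.824   0.      0.      0.   ]
```

Gripped and lifted; the force reads 4.3 N, which is the arm's weight, and the moment is near zero. Now I turn by +1.63 and carry it over the plate.

In the tool's units: 75 mm / 750 = 0.1, 50 mm / 750 = 0.0667, 0.94 rad / 3.1416 = 0.2992.

>>> shift_gripper(
  increments=[0, 0, 0, 0, 0, 0.0191, 0, 0, 0, 0, 0, 0.0509, 0, 0, 0, 0, 0, 0.0923, 0, 0.0067, 0, 0, 0, 0.1337, 0, 0.02, 0, 0, 0, 0.1751, 0, 0.04, 0, 0, 0, 0.2165, 0, 0.0667, 0, 0, 0, 0.2578, 0, 0.1, 0, 0, 0, 0.2992],
)

```text
time_s: 17.7
eef_pos: [489.6, 7.8, 291.0]
ee_rot: [-0.001, 0.484, 0.875, -0.0]
force: [-0.0, 0.0, -4.2]
grip_width: 0.172
grip_force: 68.5
```

Run:
```python
from h import *
from rig import ctrl, cams, telemetry
np.set_printoptions(precision=3,suppress=True)
s=telemetry.sense()
r=q(s['ee_rot']);y=np.arctan2(*r.apply([1,0,0])[[1,0]]);print(y,y-1.449,delta(s,[506.4,260.1,290]))
```

```text
2.1314217821448853 0.6824217821448852 [204.715 148.361   1.05    0.      0.      0.   ]
```

In the tool's units: 192 mm / 750 = 0.256, 177 mm / 750 = 0.236, 0.68 rad / 3.1416 = 0.2165.

>>> shift_gripper(
  increments=[0.0267, 0.02, 0, 0, 0, 0.0382, 0.06, 0.0427, 0, 0, 0, 0.0764, 0.096, 0.0693, 0, 0, 0, 0.1146, 0.132, 0.096, 0, 0, 0, 0.1528, 0.168, 0.1213, 0, 0, 0, 0.1846, 0.204, 0.148, 0, 0, 0, 0.2069, 0.236, 0.1707, 0, 0, 0, 0.2165, 0.256, 0.1853, 0, 0, 0, 0.2165],
)

```text
time_s: 18.5
eef_pos: [503.5, 245.9, 290.7]
ee_rot: [-0.001, 0.746, 0.666, -0.001]
force: [0.6, -1.0, -3.8]
grip_width: 0.169
grip_force: 68.5
```

>>> shift_gripper(
  increments=[0.0107, 0.008, 0, 0, 0, 0, 0.0113, 0.008, 0, 0, 0, 0, 0.0113, 0.008, 0, 0, 0, 0, 0.0113, 0.008, 0, 0, 0, 0, 0.0113, 0.008, 0, 0, 0, 0, 0.0113, 0.008, 0, 0, 0, 0],
)

```text
time_s: 19.1
eef_pos: [510.8, 251.5, 292.2]
ee_rot: [-0.0, 0.746, 0.666, -0.0]
force: [0.3, 0.2, -4.2]
grip_width: 0.17
grip_force: 68.6
```

Run:
```python
from h import *
from rig import ctrl, cams, telemetry
np.set_printoptions(precision=3,suppress=True)
s=telemetry.sense();c=cams.calibration('wrist');sc=cams.calibration('scene')
im=cams.capture('wrist');b=cams.capture('scene')
r=q(s['ee_rot']);y=np.arctan2(*r.apply([1,0,0])[[1,0]]);print(y,y-1.449,delta(s,[506.4,260.1,290]),s['force'])
# predicted hub/roller top at target
print('wrist hub,roller',proj(c,[[513.7,319.7,152],[489.3,121.1,134]],True)/.7,'scene',proj(sc,[[513.7,319.7,152],[489.3,121.1,134]])/.7)
cv2.imwrite('pics/w10.png',cv2.resize(im[:,:,::-1],(800,600)))
A=cv2.resize(b[90:300,180:460,::-1],(800,600),interpolation=cv2.INTER_CUBIC);B=cv2.resize(im[:,:,::-1],(800,600))
cv2.imwrite('pics/both.png',cv2.resize(np.hstack([cv2.resize(B,(400,300)),cv2.resize(A,(400,300))]),(800,300)))
```

```text
1.4572897101077378 0.008289710107737713 [ 8.091 -5.38   2.188  0.     0.     0.   ] [ 0.275  0.171 -4.214]
wrist hub,roller [[379.654 171.516]
 [386.473 626.913]] scene [[562.421 248.686]
 [442.376 242.186]]
```

View pics/both.png

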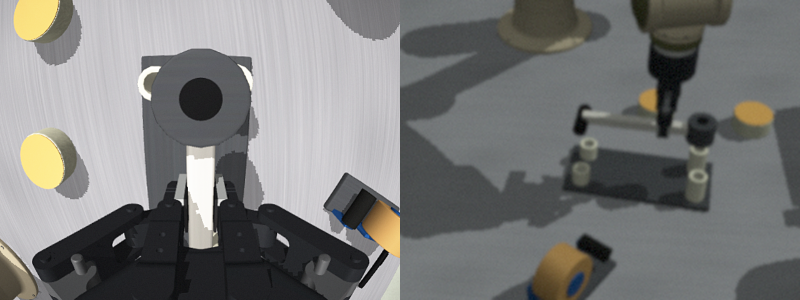

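The hub is over row a, at (201,99) in the left half, and level. All four spacers are standing. A final correction of +8/-5.5 mm in the tool axes remains.

Run:
```python
from h import *
from rig import ctrl, cams, telemetry
np.set_printoptions(precision=2,suppress=True)
s=telemetry.sense();c=cams.calibration('wrist');h=onz(c,402*.7,198*.7,s['eef_pos'][2]-137.5,True)
print(h,delta(s,s['eef_pos']+np.r_[np.array([513.7,319.7])-h[:2],0]))
```

```text
[518.2  313.3  154.71] [ 5.85 -5.2   0.    0.    0.    0.  ]
```

>>> shift_gripper(
  increments=[0.0067, -0.004, 0, 0, 0, 0, 0.012, -0.008, 0, 0, 0, 0, 0.012, -0.008, 0, 0, 0, 0, 0.012, -0.008, 0, 0, 0, 0, 0.012, -0.008, 0, 0, 0, 0, 0.012, -0.008, 0, 0, 0, 0],
)

```text
time_s: 19.8
eef_pos: [506.0, 261.3, 292.2]
ee_rot: [0.0, 0.746, 0.666, 0.0]
force: [0.9, 0.4, -3.9]
grip_width: 0.175
grip_force: 68.6
```

Run:
```python
from h import *
from rig import ctrl, cams, telemetry
np.set_printoptions(precision=2,suppress=True)
s=telemetry.sense();c=cams.calibration('wrist');im=cams.capture('wrist')
print(s['eef_pos'],s['dq'],s['force'])
g=im.max(2);x,y=282,139
m=((g<45).astype('uint8'));n,l,st,ce=cv2.connectedComponentsWithStats(m[:230])
for i in range(1,n):
  if 300<st[i,4]<6000:
    print(st[i],ce[i],onz(c,*ce[i],s['eef_pos'][2]-137.5,True))
```

```text
[505.99 261.35 292.18] [ 0. -0.  0.  0.  0. -0.] [ 0.93  0.41 -3.9 ]
[ 251  109   60   60 2834] [280.65 138.43] [513.07 323.14 154.68]
```

```bash
python3 -c "
from rig import ctrl, cams, telemetry
print(ctrl.finish_job())"
```

```text
the job is handed in; nothing more can be done
None
```

I handed the job in at about 20 s: both spacers are on their pegs in the right rows, and the dancer arm is held still over the plate, its hub about 4 mm from the tall row's middle and its underside about 55 mm above the tall spacers; the judge returned no verdict.

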